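# Rebuild the sloping two-tier cutlery caddy in the workshop kitchenette

## Task

Put the grey tray on the sloping stand first, lying flat along both rails, centred across them and right down against the orange lip. Then, with the grey tray let go, stack the blue tray on it so that all four lugs drop fully home in the grey tray's corner sockets, and leave both resting there. Set the trays down rather than dropping them, and leave the bottle, the tin, the mug and the flask standing where they are.

Things in the scene. Friction and masses are not known exactly. Their poses are not given: they have to be found in the camera images.
- stand: Fixed stand, dark steel legs, footprint about 175 (x) x 75 (y) mm. Origin on the counter under the rack's origin; z up, x horizontal towards the high end. It may stand left, middle or right, its low end turned roughly towards the robot.
- rack: The stand's fixed sloping top: two bright steel rails 12 mm wide along x, centre lines at y = -30 and +30 mm, from x = -93 to +85 mm. Its x climbs the slope at 30 degrees to the horizontal, y is level, z square to the slope. Origin midway between the rails in the plane of their top faces, 95 mm above the counter; the grey tray's origin belongs there. Friction keeps a tray from sliding.
- lip (a point): Middle of the foot of the orange lip's inner face, in the plane of the rail tops, at x = -85 mm in the rack's frame. The lip closes the rack's low end; it is 84 mm wide, 8 mm thick and stands 20 mm above the rails. Axes as the rack's.
- base_tray: Grey plastic tray, loose, 170 (x) x 100 (y) x 50 (z) mm outside, walls and floor 5 mm thick, about 0.35 kg, flat underside. Origin at the centre of the underside, z up, x along its length; the same after a half turn. Starts flat on the counter.
- base_grip (a point): Middle of the top edge of the grey tray's yellow web, where to pinch it; 46 mm above the tray's origin, axes as the tray's. The web, 12 mm thick (y), 150 mm long (x), runs along the tray's middle up from its floor, 4 mm lower than the rim. The fingers go inside the tray: 39 mm free on each side of the web, 41 mm deep.
- socket (a point): Centre of the mouth of one of the grey tray's four corner sockets, level with its rim, at x = 71.5, y = 36.5, z = 50 mm in the tray's frame; the others mirror it in x and y. Each is square, 17 x 17 mm, 12 mm deep, with a black bottom.
- top_tray: Blue plastic tray, loose, 170 (x) x 100 (y) x 50 (z) mm shell, about 0.38 kg. Origin at the centre of the shell's underside (not of the lugs below it), z up, x along its length; the same after a half turn. Starts standing on its lugs, origin 10 mm up. Fully home, its underside lies on the grey rim, so its origin is 50 mm from the grey tray's origin along that tray's z.
- lug (a point): Tip of one of the blue tray's four white lugs, at x = 71.5, y = 36.5, z = -10 mm in the tray's frame; the others mirror it in x and y. Each is round, 12 mm in diameter, 10 mm long, tapering to 7 mm over the last 4 mm.
- top_grip (a point): Middle of the top edge of the blue tray's white grip, where to pinch it; 72 mm above the tray's origin, axes as the tray's. The grip is 12 mm thick (y), 100 mm long (x) and rises 22 mm above the rim, on a blue web of the same thickness that goes down to the floor.
- soap: Green washing-up bottle with yellow cap, 60 mm in diameter, 190 mm tall, beyond the far end of the grey tray's start. Origin at the centre of its underside. Leave it alone.
- mug: Terracotta mug, 76 mm in diameter at the rim, 92 mm tall, handle on its y side, near the blue tray's start. Origin at the centre of its underside. Leave it alone.
- flask: Aluminium flask, 76 mm in diameter, narrowing to 52 mm at the top, 235 mm tall, close beside the stand. Origin at the centre of its underside. Leave it alone.
- tin: Squat red tin, 80 mm in diameter, 70 mm tall, close beside the grey tray's start. Origin at the centre of its underside. Leave it alone.
Not all that is in view belongs to the job. Of the things like the base_tray, leave any that is green or turquoise; of the rest the smaller one is meant.

How it is judged:
By the outcome, as a careful person would: the job done as asked, in the order asked, and still so for the second after the job is handed in, with the robot touching nothing.
It also fails if it takes over 69 s, if anything falls off the work surface, if the arm or the gripper's body presses on something with over 40 N, if the wrist force passes 120 N, or if a joint passes its speed limit or range.

## Robot

A 7-joint arm with a two-finger parallel gripper is mounted at the origin on the work surface. World frame = base frame: x ahead of the robot, y to its left, z up, the work surface at z = 0. Lengths are in mm, angles in degrees, forces in N, time in s.
With the tool pointing down it reaches from about 400 to 850 mm from the base axis. Payload 4.5 kg.
Tool frame: the origin (TCP) lies at the very end of the fingers, on their centre line; the grasp point (between the pads) lies 19 mm behind it; z points along the fingers, y is the line along which they close (so a half turn about z gives the same grasp; the last joint's range is limited). The gripper opens to 85 mm and grips with 20 to 120 N. Pads are 22 mm wide; open, the fingers measure 114 mm over their backs; the gripper's body (76 mm by 85 mm) begins 54 mm behind the grasp point. The pads swing forward as they close: fully open they stand 13 mm farther back than shut.
Start: joints at [79.286, 39.483, -11.15, 89.685, 9.013, 51.709, -12.324], TCP at [136.909, -609.844, 231.317] pointing down, gripper open.
Joint ranges: [-172.22, 172.22], [-26.19, 119.32], [-84.43, 86.54], [7.71, 146.69], [-57.33, 237.33], [2.42, 119.75], [-152.13, 152.13]. Speed limits (degrees/s): [147.25, 147.25, 180, 180, 180, 180, 180].

## Interface

Orientations are given as [roll, pitch, yaw] about the fixed x, y, z axes, in that order (R = Rz(yaw) Ry(pitch) Rx(roll)).
In Python, from cell import robot gives the robot as it stands.
- The arm moves only by the tool apply_moves, never from a script. Its argument "deltas" is a list of rows, each a list of 7 numbers: the gripper's target within -1 to 1 (shut at 1, half-way at 0, fully open at -1), then the shift along the tool's x, y, z in mm, then the turn, a rotation vector about the tool's x, y, z in degrees. A call has 1 to 10 rows; each row is the pose to reach, as a shift and turn from the pose commanded when the call began, along the tool's axes at that moment; what a row does not reach only later rows make up. A row lasts 1/8 s, in which the tool goes at most 62.5 mm and 10.7 degrees, less where a joint would pass 70% of its speed; a pose out of reach is approached as far as the arm can. A call with a gripper value outside its range is refused whole. The fingers move at their own pace and stop on an object; "squeeze" is the grip in N (left out, the last holds). Time passes only in rows, so rows that repeat a pose let the fingers close. It gives the time, the measured TCP pose, the force, the opening and the grip force at its end, in the units of the state.
- robot.read_state(): the state, without advancing time (a new reading comes with each control period).
- robot.read_camera(name): name is "scene" or "top"; returns a dict with "image" (400x640x3 uint8, blue, green, red), "fovy" (degrees; the focal length in pixels is half the picture's height over the tangent of half this angle, whatever the lens; pixels are square), "cx", "cy" (the principal point, pixels), "distortion" ([k1, k2, p1, p2, k3] as OpenCV has them; the pictures are not rectified), "position" and "orientation" of the camera in the world. Camera axes: x right, y down, z forward; pixel columns grow to the right and rows downward; lengths in mm; the calibration is good to about 2 mm. A picture is of the moment at which its call begins. There is no depth.
- robot.close_job(): hands the job in; it is judged then, once.
Trained networks look in the newest picture that a camera, given by its name, has taken for a name from the list of things; names that differ only in an ending like _2 or _b are one class to them, and where a whole thing is asked for, a point or a joint stands for the part that bears it (a point fixed in the world has none). Each returns a list of dicts, best first, with "score" (0 to 1); they miss things now and then, are a little off and sometimes report something else, mostly with a low value. They report only what shows in the picture. A call takes as long as a camera call. They do not tell look-alikes from the thing itself.
- robot.look_for(camera, target): "centre" ([x, y, z] in mm, in world coordinates, good to about 4 mm: the middle of the surface that is visible of it).
- robot.trace(camera, target): "pixels" (400x640 bool, what is visible of it).
- robot.pinpoint(camera, target): "centre" ([x, y, z] in mm, in world coordinates, good to about 4 mm: a listed point, or the origin of a listed thing).
The state is a dict: "t": time; "joints": joint angles; "joint_vel": joint speeds; "joint_torque": joint torques, N m; "tcp_pos": TCP position; "eef_rot": TCP orientation; "force": force on the tool from outside, world axes, zero at the start; "torque": the same for the moment, N m; "finger_gap": finger opening in mm; "gripper_force": force on a finger pad.
Only numpy, scipy, OpenCV 4.12 (cv2) and the standard library are available. Lean on these libraries where they do the work, as an engineer would, in place of code of your own. Each camera call takes 0.05 s, during which the arm holds its last target. There are 200 camera calls.

## Working session

There is one attempt and no reset: what is moved stays moved. The work goes in short steps, Python scripts to look and compute and a tool call to move; the robot and the scene stay as the last step left them, time stands still between calls to the robot, and variables do not carry over. Pictures are saved under pics/ and viewed, at most 11 in all, crops included, and the job is handed in when it is done.

Besides the shell and the picture viewer there is one more tool, called after "Emit:" as name([rows], argument=value, ...), one row to a line, values as JSON. apply_moves: Moves the arm, as the interface text tells. Its arguments: {"type":"object","properties":{"deltas":{"type":"array"},"squeeze":{"type":"number"}},"required":["deltas"]}

```bash
mkdir -p pics; ls; cat > h.py <<'E'
import numpy as np, cv2
from scipy.spatial.transform import Rotation as R
from cell import robot
def cam(n):
    c=robot.read_camera(n); return c
def K(c):
    f=200/np.tan(np.radians(c['fovy']/2)); return np.array([[f,0,c['cx']],[0,f,c['cy']],[0,0,1.]])
def rot(e): return R.from_euler('xyz',e,degrees=True).as_matrix()
def proj(c,P):
    Rm=rot(c['orientation']); t=-Rm.T@np.array(c['position'])
    return cv2.projectPoints(np.array(P,float).reshape(-1,3),cv2.Rodrigues(Rm.T)[0],t,K(c),np.array(c['distortion'],float))[0].reshape(-1,2)
def ray(c,uv):
    p=cv2.undistortPoints(np.array(uv,float).reshape(-1,1,2),K(c),np.array(c['distortion'],float)).reshape(-1,2)
    d=np.c_[p,np.ones(len(p))]@rot(c['orientation']).T
    return np.array(c['position']),d/np.linalg.norm(d,axis=1)[:,None]
def atz(c,uv,z):
    o,d=ray(c,uv); return o+d*((z-o[2])/d[:,2])[:,None]
E
python3 - <<'E'
from h import *
for n in ('scene','top'):
    c=cam(n); cv2.imwrite(f'pics/{n}0.png',c['image']); print(n,c['fovy'],c['cx'],c['cy'],c['distortion'],c['position'],c['orientation'])
    for t in ['rack','lip','base_tray','base_grip','socket','top_tray','top_grip','lug','soap','mug','flask','tin']:
        try: print(t,[(round(r['score'],2),np.round(r['centre']).tolist(),np.round(proj(c,r['centre'])[0]).tolist()) for r in robot.pinpoint(n,t)])
        except Exception as e: print(t,e)
print(robot.read_state())
E
```

```text
pics
scene 56.93095065875012 314.1552677913082 198.914443873184 [-0.04349537  0.          0.          0.          0.        ] [ 803.4046798  -648.33019811  948.5897137 ] [-141.51148534    0.65060667   27.62215938]
rack [(0.86, [630.0, 28.0, 95.0], [372.0, 198.0]), (0.22, [587.0, -233.0, 4.0], [318.0, 278.0])]
lip [(0.91, [558.0, 13.0, 54.0], [346.0, 202.0])]
base_tray [(0.95, [351.0, -25.0, -3.0], [284.0, 198.0]), (0.8, [191.0, -290.0, 0.0], [194.0, 239.0]), (0.67, [466.0, -314.0, -2.0], [266.0, 284.0])]
base_grip [(0.86, [192.0, -297.0, 65.0], [187.0, 229.0]), (0.65, [511.0, 259.0, 3.0], [362.0, 158.0]), (0.61, [510.0, -420.0, 0.0], [259.0, 324.0]), (0.56, [355.0, -22.0, 64.0], [284.0, 184.0])]
socket [(0.91, [298.0, -340.0, 71.0], [206.0, 254.0]), (0.84, [248.0, -38.0, 71.0], [252.0, 175.0]), (0.69, [766.0, -434.0, 50.0], [348.0, 373.0]), (0.66, [506.0, -242.0, 50.0], [291.0, 261.0])]
top_tray [(0.64, [465.0, 363.0, 8.0], [362.0, 135.0])]
top_grip [(0.87, [467.0, 373.0, 81.0], [365.0, 119.0])]
lug [(0.83, [492.0, 445.0, 0.0], [376.0, 126.0])]
soap [(0.71, [583.0, -235.0, -1.0], [31
[... 1405 characters left out ...]
'joints': array([ 79.28736252,  39.48197633, -11.1494189 ,  89.68402689,
         9.01303563,  51.70851889, -12.32296696]), 'joint_vel': array([-0.06113934, -0.00633838, -0.02734775, -0.01236579,  0.01016595,
       -0.08564545, -0.04441443]), 'joint_torque': array([-1.40237889e-04, -5.39555490e+01, -1.26712941e+00, -1.58879703e+01,
        9.94181290e-03,  1.37313036e-03,  3.78168792e-06]), 'tcp_pos': array([ 136.89406529, -609.86500528,  231.32744343]), 'eef_rot': array([ 1.79993117e+02, -4.35176717e-04,  1.26517331e+01]), 'force': array([-0.26711799,  0.63926096, -0.04253078]), 'torque': array([-0.02678439, -0.00204538,  0.03016302]), 'gripper_force': 0.0, 'finger_gap': 85.42670779528495}
```

View images.

View pics/scene0.png

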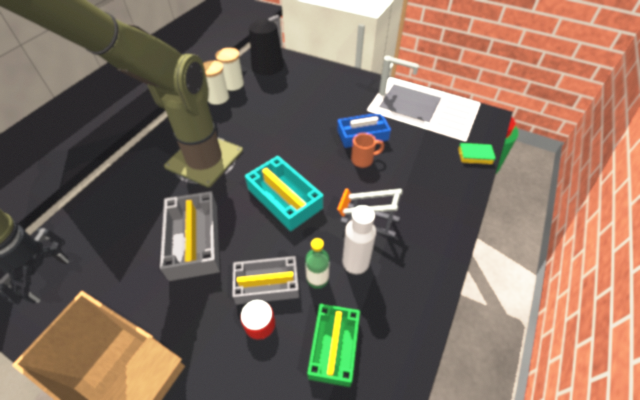

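View pics/top0.png

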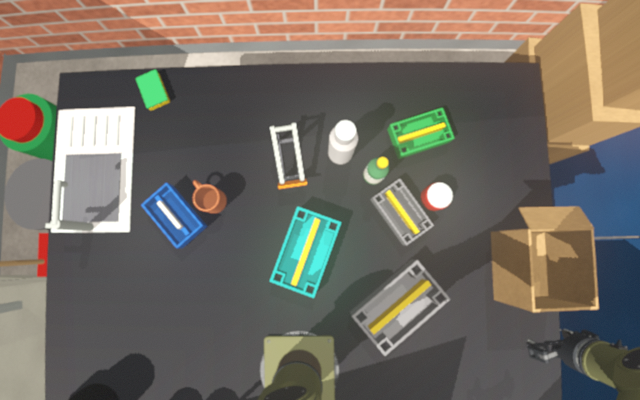

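Candidates for base_tray: small grey (scene 266,280 / top 403,212), large grey (189,235 / 400,305), turquoise (284,190), green (335,343). The small grey one fits: not green or turquoise, and the smaller of the two greys. I confirm in a crop and fit poses from both views.

```bash
cat > fit.py <<'E'
from h import *
from scipy.optimize import minimize
def box(x0,x1,y0,y1,z0,z1): return np.array([[x,y,z] for x in (x0,x1) for y in (y0,y1) for z in (z0,z1)],float)
M={'base_tray':[box(-85,85,-50,50,0,50)],
'top_tray':[box(-85,85,-50,50,0,50),box(-50,50,-6,6,50,72)]+[box(a*71.5-5,a*71.5+5,b*36.5-5,b*36.5+5,-10,0) for a in(-1,1) for b in (-1,1)],
'rack':[box(-93,85,24,36,-8,0),box(-93,85,-36,-24,-8,0),box(-93,-85,-42,42,0,20)],
'base_grip':[box(-75,75,-6,6,40,46)],'top_grip':[box(-50,50,-6,6,50,72)]}
def render(c,parts,T,s=4):
    im=np.zeros((400*s,640*s),np.uint8)
    for p in parts:
        q=proj(c,T(p)); h=cv2.convexHull(np.round((q+.5)*s*16-8).astype(np.int32)); cv2.fillConvexPoly(im,h,255,shift=4)
    return cv2.resize(im,(640,400),interpolation=cv2.INTER_AREA)/255.
def T_of(v,slope=0):
    Rm=R.from_euler('zy',[v[3],-slope],degrees=True).as_matrix(); return lambda p:p@Rm.T+v[:3]
def fit(views,name,v0,slope=0,fixz=None):
    def cost(v):
        v=np.array(v); 
        if fixz is not None: v[2]=fixz
        s=0
        for c,m in views:
            r=render(c,M[name],T_of(v,slope)); s+=np.abs(r-m).sum()/m.sum()
        return s
    best=None
    for k in range(3):
        x0=v0 if best is None else best.x
        S=np.vstack([x0]+[np.array(x0)+d for d in np.diag([12,12,8,8])])
        b=minimize(cost,x0,method='Nelder-Mead',options=dict(initial_simplex=S,xatol=.05,fatol=1e-4,maxiter=200))
        if best is None or b.fun<best.fun: best=b
    return best.x,best.fun
E
cat > m1.py <<'E'
from fit import *
cs={n:cam(n) for n in('scene','top')}
tg={'base_tray':([466,-311,0,50],0),'top_tray':([464,365,10,45],0),'rack':([631,25,95,10],30)}
ov={n:cs[n]['image'].copy() for n in cs}
for name,(v0,sl) in tg.items():
    vs=[]
    for n in cs:
        u=proj(cs[n],[v0[:3]])[0]; best=None
        for r in robot.trace(n,name):
            m=r['pixels'].astype(float); ys,xs=np.nonzero(m)
            if abs(xs.mean()-u[0])<30 and abs(ys.mean()-u[1])<30 and best is None: best=m
        print(name,n,None if best is None else best.sum())
        if best is not None: vs.append((cs[n],best))
    best=None
    for dy in (0,90) if sl==0 else (0,):
      for d2 in(-25,0,25):
        v=list(v0); v[3]+=dy+d2
        x,f=fit(vs,name,v,sl)
        if best is None or f<best[1]: best=(x,f)
    print(name,np.round(best[0],1),round(best[1],3),flush=True)
    for n in cs:
        r=(render(cs[n],M[name],T_of(best[0],sl))>.5).astype(np.uint8)
        cs_,_=cv2.findContours(r,cv2.RETR_LIST,cv2.CHAIN_APPROX_NONE); cv2.drawContours(ov[n],cs_,-1,(255,0,255),1)
def crop(n,u,w=66,h=50): 
    x,y=map(int,u); x=max(w,min(640-w,x)); y=max(h,min(400-h,y))
    return cv2.resize(ov[n][y-h:y+h,x-w:x+w],(264,200),interpolation=cv2.INTER_CUBIC)
rows=[np.hstack([crop(n,proj(cs[n],[tg[k][0][:3]])[0]) for k in tg]) for n in cs]
cv2.imwrite('pics/c1.png',np.vstack(rows))
E
time python3 m1.py
```

```text
base_tray scene 2547.0
base_tray top 2069.0
base_tray [ 4.664e+02 -3.133e+02  4.000e-01  3.350e+01] 0.104
top_tray scene 1120.0
top_tray top 2313.0
top_tray [463.6 368.    7.5 220.5] 0.275
rack scene 693.0
rack top 808.0
rack [633.4  20.3  97.5   7. ] 0.659
real	2m10.069s
user	1m58.246s
sys	0m37.428s
```

View pics/c1.png

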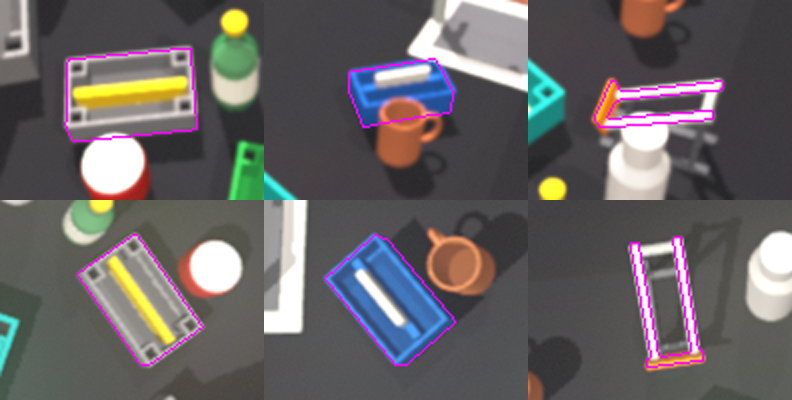

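The crops show the small grey tray with yellow web (confirmed) and the blue tray and stand, and the fitted outlines lie on them. The rack fit is good in both views. Next I work out the first moves.

```bash
cat > nav.py <<'E'
from h import *
def go(pos,Rt,note='',n=1,st=None):
    "print shift+turn in tool axes from current pose to target, n equal steps"
    s=st or robot.read_state(); R0=rot(s['eef_rot']); d=R0.T@(np.array(pos)-s['tcp_pos'])
    w=R.from_matrix(R0.T@Rt).as_rotvec(degrees=True)
    print(note,'shift',np.round(d,1).tolist(),'turn',np.round(w,2).tolist(),'|d|',round(np.linalg.norm(d)),'|w|',round(np.linalg.norm(w)),
      'half',np.round(d/2,1).tolist(),np.round(w/2,1).tolist())
def down(yaw): return rot([180,0,yaw])
def rackR(yaw): return R.from_euler('zy',[yaw,-30],degrees=True).as_matrix()
F=np.diag([1.,-1,-1])
def st():
    s=robot.read_state(); print({k:np.round(v,2).tolist() for k,v in s.items() if k not in('joint_vel','joint_torque')})
E
python3 - <<'E'
from nav import *
st(); go([466.4,-313.3,150],down(33.5))
E
```

```text
{'t': 1.7, 'joints': [79.29, 39.48, -11.15, 89.69, 9.01, 51.71, -12.33], 'tcp_pos': [136.88, -609.84, 231.3], 'eef_rot': [180.0, 0.0, 12.65], 'force': [-0.27, -0.15, -0.78], 'torque': [0.02, 0.01, 0.02], 'gripper_force': 0.0, 'finger_gap': 85.78}
 shift [386.5, -217.2, 81.3] turn [0.0, 0.0, -20.85] |d| 451 |w| 21 half [193.2, -108.6, 40.6] [0.0, 0.0, -10.4]
```

Emit:
apply_moves([
  [0,48,-27,0,0,0,-4],
  [0,96,-54,0,0,0,-8],
  [0,145,-82,5,0,0,-12],
  [0,193,-109,15,0,0,-16],
  [0,242,-136,30,0,0,-20.85],
  [0,290,-163,45,0,0,-20.85],
  [0,338,-190,65,0,0,-20.85],
  [0,386.5,-217.2,81,0,0,-20.85],
  [0,386.5,-217.2,81.3,0,0,-20.85],
  [0,386.5,-217.2,81.3,0,0,-20.85],
])

```text
t: 2.95
tcp_pos: [466.2, -313.6, 149.9]
eef_rot: [180.0, 0.1, 33.5]
force: [-0.1, -0.7, -0.2]
finger_gap: 42.6
gripper_force: 0.0
```

```bash
python3 - <<'E'
from nav import *
st(); go([466.4,-313.3,16],down(33.5))
c=cam('top'); cv2.imwrite('pics/t1.png',cv2.resize(c['image'][140:280,320:500],None,fx=4,fy=4))
E
```

```text
{'t': 2.95, 'joints': [36.17, 41.34, -11.75, 105.16, 13.68, 34.9, -40.48], 'tcp_pos': [466.17, -313.55, 149.92], 'eef_rot': [180.0, 0.05, 33.52], 'force': [-0.05, -0.72, -0.17], 'torque': [-0.03, 0.03, 0.0], 'gripper_force': 0.0, 'finger_gap': 42.62}
 shift [0.5, -0.1, 133.9] turn [0.0, 0.05, 0.02] |d| 134 |w| 0 half [0.2, -0.0, 67.0] [0.0, 0.0, 0.0]
```

View pics/t1.png

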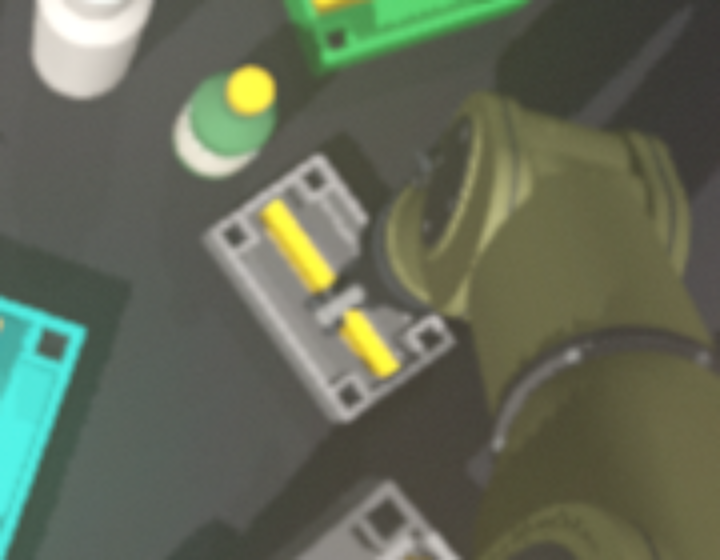

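The gripper straddles the middle of the yellow web. I descend and close.

Emit:
apply_moves([
  [0,0.5,0,40,0,0,0],
  [0,0.5,0,80,0,0,0],
  [0,0.5,0,110,0,0,0],
  [0,0.5,0,128,0,0,0],
  [0,0.5,0,134,0,0,0],
  [1,0.5,0,134,0,0,0],
  [1,0.5,0,134,0,0,0],
  [1,0.5,0,134,0,0,0],
  [1,0.5,0,134,0,0,0],
  [1,0.5,0,134,0,0,0],
], squeeze=70)

```text
t: 4.25
tcp_pos: [467.3, -313.3, 17.1]
eef_rot: [179.9, -0.0, 33.5]
force: [-1.6, -0.3, 7.8]
finger_gap: 10.8
gripper_force: 70.8
```

Emit:
apply_moves([
  [1,0,0,-5,0,0,0],
  [1,0,0,-20,0,0,0],
  [1,0,0,-45,0,0,0],
  [1,0,0,-75,0,0,0],
  [1,0,0,-105,0,0,0],
  [1,0,0,-135,0,0,0],
  [1,0,0,-160,0,0,0],
  [1,0,0,-175,0,0,0],
  [1,0,0,-180,0,0,0],
  [1,0,0,-180,0,0,0],
])

```text
t: 5.5
tcp_pos: [466.5, -312.8, 195.7]
eef_rot: [-180.0, 0.0, 33.5]
force: [-0.3, 0.0, -3.8]
finger_gap: 10.5
gripper_force: 69.3
```

```bash
python3 - <<'E'
from nav import *
st()
v=np.array([633.4,20.3,97.5]); Rr=rackR(7)
# TCP in tray frame nominal z 16 -> above rack 100
go(v+Rr@[0,0,116],Rr@F)
go(v+Rr@[0,0,116]-[60,0,-60],Rr@F,'via')
E
```

```text
{'t': 5.5, 'joints': [37.16, 37.59, -13.39, 102.88, 12.44, 41.01, -39.48], 'tcp_pos': [466.5, -312.83, 195.68], 'eef_rot': [-179.96, 0.02, 33.5], 'force': [-0.29, 0.03, -3.82], 'torque': [-0.01, -0.0, 0.02], 'gripper_force': 69.34, 'finger_gap': 10.53}
 shift [274.7, -217.7, -2.3] turn [-10.51, 28.43, 25.88] |d| 350 |w| 40 half [137.3, -108.8, -1.1] [-5.3, 14.2, 12.9]
via shift [224.6, -250.8, -62.2] turn [-10.51, 28.43, 25.88] |d| 342 |w| 40 half [112.3, -125.4, -31.1] [-5.3, 14.2, 12.9]
```

Emit:
apply_moves([
  [1,10,-25,-25,0,0,0],
  [1,22,-62,-52,-1,3,2.6],
  [1,40,-105,-78,-2.6,7,6.5],
  [1,65,-150,-92,-4.2,11.4,10.4],
  [1,100,-185,-92,-5.8,15.6,14.2],
  [1,138,-213,-85,-7.4,20,18],
  [1,175,-235,-75,-9,24,22],
  [1,205,-246,-67,-10.5,28.4,25.9],
  [1,224.6,-250.8,-62.2,-10.51,28.43,25.88],
  [1,224.6,-250.8,-62.2,-10.51,28.43,25.88],
])

```text
t: 6.75
tcp_pos: [511.1, 4.3, 277.7]
eef_rot: [175.6, -26.6, 9.2]
force: [0.6, -0.4, -4.7]
finger_gap: 11.0
gripper_force: 69.7
```

Emit:
apply_moves([
  [1,0,0,0,0,0,0],
  [1,0,0,0,0,0,0],
])

```text
t: 7.0
tcp_pos: [510.7, 3.0, 278.1]
eef_rot: [175.5, -26.6, 9.2]
force: [0.4, -0.4, -4.3]
finger_gap: 11.0
gripper_force: 69.6
```

```bash
cat > m2.py <<'E'
from fit import *
import nav
nav.st()
s=robot.read_state(); Rt=rot(s['eef_rot']); 
cs={n:cam(n) for n in('scene','top')}
p0=s['tcp_pos']; RT=Rt@nav.F
org=p0-RT@[0,0,17]
ov={n:cs[n]['image'].copy() for n in cs}
for n in cs:
    c=cs[n]
    for r in robot.pinpoint(n,'base_tray'): print(n,'tray',round(r['score'],2),np.round(RT.T@(r['centre']-org),1))
    for r in robot.pinpoint(n,'socket'): 
        q=RT.T@(r['centre']-org)
        if np.linalg.norm(q)<130: print(n,'socket',round(r['score'],2),np.round(q,1))
    for h in [box(-85,85,-50,50,50,50.01),box(-85,85,-50,50,0,50),box(-75,75,-6,6,46,46.01)]:
        q=cv2.convexHull(np.round(proj(c,h@RT.T+org)*16).astype(np.int32)); cv2.polylines(ov[n],[q],True,(255,0,255),1,shift=4)
A=[]
for n in cs:
    x,y=proj(cs[n],[org])[0].astype(int); A.append(cv2.resize(ov[n][max(0,y-65):y+65,x-65:x+65],(390,390),interpolation=cv2.INTER_CUBIC))
cv2.imwrite('pics/c2.png',np.hstack(A))
E
python3 m2.py
```

```text
{'t': 7.0, 'joints': [-11.54, 19.81, 4.75, 131.59, 46.42, 2.87, -135.23], 'tcp_pos': [510.67, 2.95, 278.1], 'eef_rot': [175.55, -26.59, 9.17], 'force': [0.39, -0.4, -4.31], 'torque': [-0.03, 0.95, -0.01], 'gripper_force': 69.59, 'finger_gap': 10.96}
scene tray 0.94 [-273.3   16.2 -159.8]
scene tray 0.85 [-449.1 -228.3  -88. ]
scene tray 0.84 [-3.5 -5.7  1.4]
scene tray 0.56 [  -6.2 -388.  -323.7]
scene socket 0.74 [73.5 36.3 49. ]
top tray 0.92 [-265.6   11.1 -160.3]
top tray 0.87 [  -1.5 -386.2 -321.2]
top tray 0.78 [-1.8  1.2 -4.2]
top tray 0.56 [-448.5 -234.   -87.5]
top socket 0.74 [69.9 32.1 53.3]
top socket 0.39 [ 2.4  2.8 -1.3]
```

View pics/c2.png

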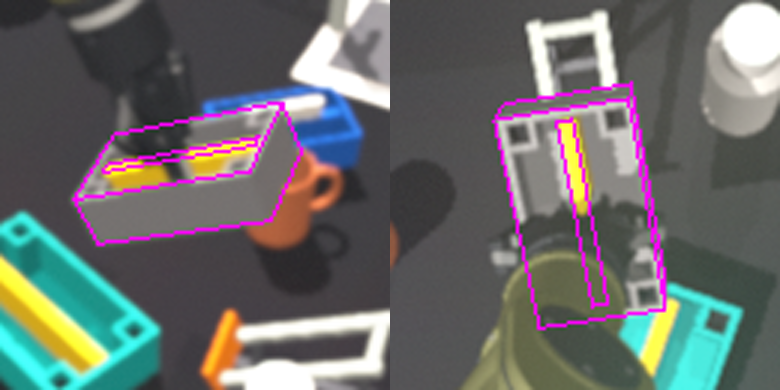

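The wrist is at its joint-6 limit this close in; farther out it should free up. In-hand pose matches the overlay (rim and web lie within about a pixel). On to above the rack.

```bash
python3 - <<'E'
from nav import *
v=np.array([633.4,20.3,97.5]); Rr=rackR(7)
go(v+Rr@[0,0,117],Rr@F); go(v+Rr@[10,0,17+60],Rr@F)
E
```

```text
shift [22.0, -14.6, 100.0] turn [-0.12, 2.92, 1.13] |d| 103 |w| 3 half [11.0, -7.3, 50.0] [-0.1, 1.5, 0.6]
 shift [34.1, -14.3, 139.5] turn [-0.12, 2.92, 1.13] |d| 144 |w| 3 half [17.0, -7.1, 69.7] [-0.1, 1.5, 0.6]
```

Emit:
apply_moves([
  [1,6,-3,20,0,0.6,0.2],
  [1,13,-6,50,0,1.2,0.5],
  [1,20,-9,80,0,2,0.8],
  [1,27,-12,108,-0.1,2.6,1],
  [1,32,-14,128,-0.1,2.9,1.1],
  [1,34,-14.3,138,-0.12,2.92,1.13],
  [1,34.1,-14.3,139.5,-0.12,2.92,1.13],
  [1,34.1,-14.3,139.5,-0.12,2.92,1.13],
])

```text
t: 8.3
tcp_pos: [626.5, 22.7, 203.7]
eef_rot: [176.4, -25.8, 7.9]
force: [-0.7, 0.3, -3.6]
finger_gap: 11.1
gripper_force: 69.6
```

```bash
python3 - <<'E'
from nav import *
st()
v=np.array([633.4,20.3,97.5]); Rr=rackR(7)
go(v+Rr@[10,0,77],Rr@F)
E
cat > m3.py <<'E'
# fit held tray and rack jointly in both views, using robot pose as start; report tray in rack frame
from fit import *
import nav,sys
s=robot.read_state(); RT=rot(s['eef_rot'])@nav.F; org=s['tcp_pos']-RT@[0,0,17.]
cs={n:cam(n) for n in('scene','top')}
vs=[]
for n in cs:
    u=proj(cs[n],[org+RT@[0,0,25]])[0]
    for r in robot.trace(n,'base_tray'):
        m=r['pixels']; ys,xs=np.nonzero(m)
        if np.hypot(xs.mean()-u[0],ys.mean()-u[1])<30:
            # ignore pixels of gripper/occluders: compare only where near tray boundary & mask reliable
            vs.append((n,m)); print(n,m.sum(),[xs.min(),xs.max(),ys.min(),ys.max()]); break
for n,m in vs:
    c=cs[n]; r=render(c,M['base_tray'],lambda p:p@RT.T+org)
    ys,xs=np.nonzero(r>.5); print('pred',n,(r>.5).sum(),[xs.min(),xs.max(),ys.min(),ys.max()], 'outside',(m&(r<.1)).sum())
A=[]
for n in cs:
    o=cs[n]['image'].copy(); c=cs[n]
    x,y=proj(c,[org])[0].astype(int)
    o=cv2.resize(o[max(0,y-65):y+65,x-65:x+65],(390,390),interpolation=cv2.INTER_CUBIC)
    for h in [box(-85,85,-50,50,50,50.01),box(-85,85,-50,50,0,.01),box(-75,75,-6,6,46,46.01)]:
        q=(proj(c,h@RT.T+org)-[x-65,max(0,y-65)]+.5)*3-.5
        cv2.polylines(o,[cv2.convexHull(np.round(q*16).astype(np.int32))],True,(255,0,255),1,shift=4)
    Rr=nav.rackR(7);v=np.array([633.4,20.3,97.5])
    for h in M['rack']:
        q=(proj(c,h@Rr.T+v)-[x-65,max(0,y-65)]+.5)*3-.5
        cv2.polylines(o,[cv2.convexHull(np.round(q*16).astype(np.int32))],True,(0,255,0),1,shift=4)
    A.append(o)
cv2.imwrite('pics/c3.png',np.hstack(A))
E
python3 m3.py
```

```text
{'t': 8.3, 'joints': [-9.9, 34.79, 2.59, 118.24, 61.56, 2.49, -152.06], 'tcp_pos': [626.49, 22.65, 203.68], 'eef_rot': [176.42, -25.83, 7.91], 'force': [-0.71, 0.28, -3.61], 'torque': [-0.02, 0.88, -0.06], 'gripper_force': 69.63, 'finger_gap': 11.06}
 shift [-35.7, -3.4, 20.9] turn [-0.37, 3.92, 0.12] |d| 42 |w| 4 half [-17.8, -1.7, 10.5] [-0.2, 2.0, 0.1]
scene 1985 [np.int64(337), np.int64(408), np.int64(152), np.int64(192)]
top 1586 [np.int64(257), np.int64(308), np.int64(111), np.int64(179)]
pred scene 2502 [np.int64(337), np.int64(409), np.int64(150), np.int64(193)] outside 0
pred top 2884 [np.int64(256), np.int64(307), np.int64(110), np.int64(183)] outside 42
```

View pics/c3.png

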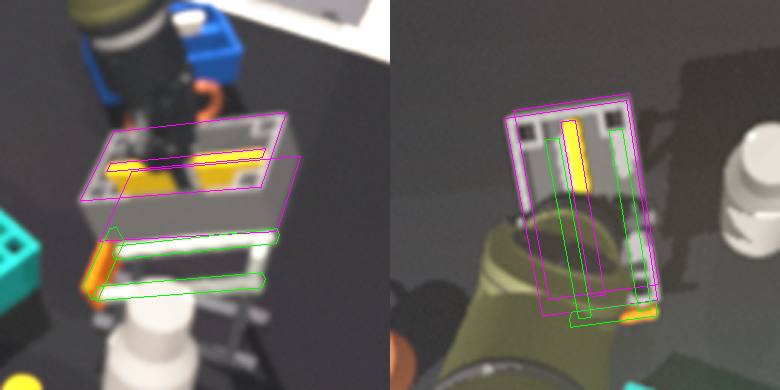

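Joints 6 and 7 are both at their limits. With this grasp direction the 30° outward tilt needs a wrist flip that joint 7 can't give. The tray is symmetric, so I lift it, half-turn the tool and tray together, and approach again.

```bash
python3 - <<'E'
from nav import *
go([500,10,330],down(7.9))
E
```

```text
shift [-59.6, 5.8, -168.9] turn [3.5, -25.87, -0.78] |d| 179 |w| 26 half [-29.8, 2.9, -84.5] [1.8, -12.9, -0.4]
```

Emit:
apply_moves([
  [1,0,0,-25,0,0,0],
  [1,-5,0,-55,0.5,-4,0],
  [1,-15,1,-85,1,-8,0],
  [1,-28,2,-115,2,-13,-0.3],
  [1,-42,4,-140,2.5,-18,-0.5],
  [1,-54,5,-160,3,-23,-0.7],
  [1,-59.6,5.8,-169,3.5,-25.9,-0.8],
  [1,-59.6,5.8,-169,3.5,-25.9,-0.8],
])

```text
t: 9.5
tcp_pos: [500.9, 9.6, 330.0]
eef_rot: [180.0, -0.1, 7.8]
force: [0.5, 0.2, -4.2]
finger_gap: 10.9
gripper_force: 69.8
```

Emit:
apply_moves([
  [1,0,0,0,0,0,-9],
  [1,0,0,0,0,0,-18],
  [1,0,0,0,0,0,-28],
  [1,0,0,0,0,0,-38],
  [1,0,0,0,0,0,-48],
  [1,0,0,0,0,0,-58],
  [1,0,0,0,0,0,-68],
  [1,0,0,0,0,0,-78],
  [1,0,0,0,0,0,-87],
  [1,0,0,0,0,0,-90],
])

```text
t: 10.75
tcp_pos: [500.2, 9.8, 329.0]
eef_rot: [-180.0, 0.0, 98.0]
force: [-0.3, -0.3, -4.1]
finger_gap: 10.6
gripper_force: 69.7
```

```bash
python3 -c "
from nav import *
st()"
```

```text
{'t': 10.75, 'joints': [34.38, 36.62, -70.46, 101.26, 36.92, 69.42, -38.56], 'tcp_pos': [500.25, 9.79, 329.0], 'eef_rot': [-179.96, 0.03, 98.04], 'force': [-0.34, -0.32, -4.12], 'torque': [0.01, 0.03, -0.06], 'gripper_force': 69.68, 'finger_gap': 10.63}
```

Emit:
apply_moves([
  [1,0,0,0,0,0,-9],
  [1,0,0,0,0,0,-18],
  [1,0,0,0,0,0,-28],
  [1,0,0,0,0,0,-38],
  [1,0,0,0,0,0,-48],
  [1,0,0,0,0,0,-58],
  [1,0,0,0,0,0,-68],
  [1,0,0,0,0,0,-78],
  [1,0,0,0,0,0,-87],
  [1,0,0,0,0,0,-89],
])

```text
t: 12.0
tcp_pos: [500.3, 9.9, 329.1]
eef_rot: [-179.9, -0.0, -173.1]
force: [-0.2, -0.1, -4.7]
finger_gap: 10.7
gripper_force: 69.7
```

```bash
cat >> nav.py <<'E'
F2=np.diag([-1.,1,-1])
E
python3 -c "
from nav import *
st()
v=np.array([633.4,20.3,97.5]); Rr=rackR(7)
go(v+Rr@[10,0,17+70],Rr@F2)
"
```

```text
{'t': 12.0, 'joints': [37.63, 43.18, -82.94, 101.11, 44.16, 77.19, 41.95], 'tcp_pos': [500.3, 9.85, 329.11], 'eef_rot': [-179.94, -0.05, -173.09], 'force': [-0.21, -0.08, -4.73], 'torque': [-0.05, -0.04, 0.03], 'gripper_force': 69.69, 'finger_gap': 10.71}
 shift [-99.0, -0.1, 151.2] turn [3.57, -29.83, -0.07] |d| 181 |w| 30 half [-49.5, -0.0, 75.6] [1.8, -14.9, -0.0]
```

Bug: `'zy'` in scipy is extrinsic, so my rack model was slightly rolled. I fix that and refit the rack.

```bash
sed -i "s/'zy'/'ZY'/" nav.py fit.py; cat > m4.py <<'E'
from fit import *
vs=[];cs={n:cam(n) for n in('scene','top')}
for n in cs:
    im0=cv2.imread(f'pics/{n}0.png').astype(int)
    pr=render(cs[n],M['rack'],T_of(np.array([633.4,20.3,97.5,7]),30))>0
    near=cv2.dilate(pr.astype(np.uint8),np.ones((9,9)))>0
    b,g,r=im0[...,0],im0[...,1],im0[...,2]
    white=(im0.min(2)>165); orange=(r>170)&(r-b>70)
    m=(white|orange)&near
    if n=='top': np.save('t.npy',m)
    k=robot.trace(n,'rack'); print(n,m.sum(),[(round(x['score'],2),x['pixels'].sum()) for x in k])
    vs.append((cs[n],m.astype(float)))
    cv2.imwrite(f'pics/mask_{n}.png',(m*255).astype(np.uint8))
A=[]
for n,(c,m) in zip(cs,vs):
    u=proj(c,[[633,20,95]])[0].astype(int); im=cv2.imread(f'pics/{n}0.png')
    a=im[u[1]-40:u[1]+40,u[0]-50:u[0]+50]; mm=np.repeat((m[u[1]-40:u[1]+40,u[0]-50:u[0]+50,None]*255).astype(np.uint8),3,2)
    A.append((n,u,a,mm))
M['rack']=[box(-93,85,24,36,-6,0),box(-93,85,-36,-24,-6,0),box(-93,-85,-42,42,-6,20)]
for fz in(None,95):
  for y0 in (3,10):
    x,f=fit(vs,'rack',[633,20,95,y0],30,fz); print(fz,np.round(x,1),round(f,3))
rows=[]
for n,u,a,mm in A:
    out=[]
    for t in (a,mm):
        o=cv2.resize(t,(400,300) if 0 else (400,320),interpolation=cv2.INTER_CUBIC)[10:310]
        for h in M['rack']:
            q=(proj(cs[n],T_of(x,30)(h))-u+[50,40]+.5)*4-.5-[0,10]
            cv2.polylines(o,[cv2.convexHull(np.round(q*16).astype(np.int32))],True,(255,0,255),1,shift=4)
        out.append(o)
    rows.append(np.hstack(out))
cv2.imwrite('pics/c4.png',np.vstack(rows))
E
python3 m4.py
```

```text
scene 949 [(0.82, np.int64(678)), (0.63, np.int64(2509))]
top 853 [(0.48, np.int64(499))]
None [630.7  20.   95.7   7.6] 0.522
None [630.7  19.9  95.9   7.7] 0.523
95 [630.9  20.2  99.2   7.6] 0.526
95 [630.7  20.3 107.9   7.4] 0.528
```

View pics/c4.png

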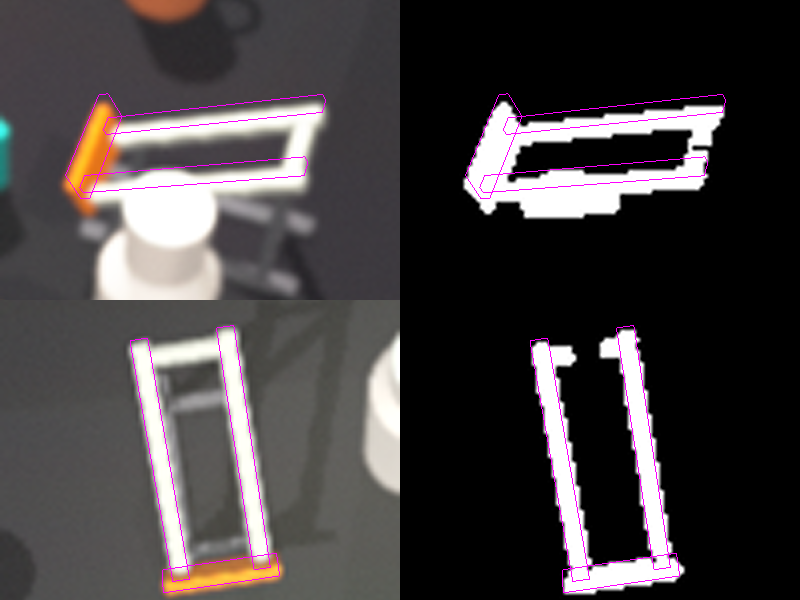

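The refit gives rack origin (630.7, 20, 95.7), yaw 7.6, agreeing with the text's 95 mm. The last overlay drawn is an unused z value. Approaching above the rack with the half-turned grasp.

```bash
cat >> nav.py <<'E'
V=np.array([630.8,20.1,95.4]); RR=rackR(7.5)
def rk():
    s=robot.read_state(); print('tcp in rack',np.round(RR.T@(s['tcp_pos']-V),1),'tilt err',np.round(R.from_matrix((RR@F2).T@rot(s['eef_rot'])).as_rotvec(degrees=True),2),'F rack',np.round(RR.T@s['force'],1))
E
python3 -c "
from nav import *
go(V+RR@[8,0,17+90],RR@F2)
go(V+RR@[8,0,17+45],RR@F2)
"
```

```text
shift [-84.3, -6.0, 137.3] turn [-0.21, -30.05, -0.67] |d| 161 |w| 30 half [-42.2, -3.0, 68.7] [-0.1, -15.0, -0.3]
 shift [-106.9, -5.7, 176.3] turn [-0.21, -30.05, -0.67] |d| 206 |w| 30 half [-53.4, -2.8, 88.1] [-0.1, -15.0, -0.3]
```

Emit:
apply_moves([
  [1,-10,0,10,0,-3,0],
  [1,-22,-1,30,0,-7,0],
  [1,-35,-2,50,0,-11.5,0],
  [1,-48,-3,72,0,-16,-0.3],
  [1,-60,-4,94,0,-20.5,-0.4],
  [1,-72,-5,115,-0.1,-25,-0.5],
  [1,-80,-6,130,-0.2,-28,-0.6],
  [1,-84.3,-6,137.3,-0.2,-30,-0.67],
  [1,-84.3,-6,137.3,-0.21,-30.05,-0.67],
  [1,-84.3,-6,137.3,-0.21,-30.05,-0.67],
])

```text
t: 13.45
tcp_pos: [584.8, 14.5, 192.7]
eef_rot: [179.9, 30.0, -172.5]
force: [0.1, 1.5, -4.4]
finger_gap: 10.8
gripper_force: 69.6
```

```bash
python3 -c "
from nav import *
st();rk()
go(V+RR@[6,0,17+30],RR@F2)
"
```

```text
{'t': 13.45, 'joints': [34.66, 50.82, -70.67, 127.03, 102.42, 49.47, -3.53], 'tcp_pos': [584.83, 14.51, 192.68], 'eef_rot': [179.92, 29.99, -172.48], 'force': [0.15, 1.49, -4.37], 'torque': [-0.16, 1.03, 0.03], 'gripper_force': 69.63, 'finger_gap': 10.8}
tcp in rack [  8.5   0.5 107.4] tilt err [-0.09  0.01 -0.02] F rack [-1.9  1.5 -4. ]
 shift [2.5, -0.6, 60.4] turn [0.09, -0.01, 0.02] |d| 60 |w| 0 half [1.3, -0.3, 30.2] [0.0, -0.0, 0.0]
```

The wrist is now mid-range and the pose is exact. Descend to about 25 mm above the rails and look.

Emit:
apply_moves([
  [1,1,0,15,0,0,0],
  [1,2,-0.5,35,0,0,0],
  [1,2.5,-0.6,53,0,0,0],
  [1,2.5,-0.6,63,0,0,0],
  [1,2.5,-0.6,65,0,0,0],
  [1,2.5,-0.6,65,0,0,0],
])

```text
t: 14.2
tcp_pos: [614.7, 18.0, 134.9]
eef_rot: [180.0, 30.0, -172.4]
force: [0.2, 0.3, -3.7]
finger_gap: 11.1
gripper_force: 69.7
```

```bash
cat > m5.py <<'E'
from fit import *
import nav,sys
nav.st(); nav.rk()
s=robot.read_state(); RT=rot(s['eef_rot'])@nav.F2; org=s['tcp_pos']-RT@[0,0,17.]
A=[]
for n in('scene','top'):
    c=cam(n); x,y=proj(c,[org])[0].astype(int); W=50;o=cv2.resize(c['image'][y-W:y+W,x-W:x+W],(400,400),interpolation=cv2.INTER_CUBIC); S=4
    def dr(P,col):
        q=(proj(c,P)-[x-W,y-W]+.5)*S-.5; cv2.polylines(o,[cv2.convexHull(np.round(q*16).astype(np.int32))],True,col,1,shift=4)
    for h in [box(-85,85,-50,50,50,50.01),box(-85,85,-50,50,0,.01),box(-75,75,-6,6,46,46.01)]: dr(h@RT.T+org,(255,0,255))
    for h in M['rack']: dr(h@nav.RR.T+nav.V,(0,255,0))
    A.append(o)
cv2.imwrite(sys.argv[1],np.hstack(A))
E
python3 m5.py pics/c5.png
```

```text
{'t': 14.2, 'joints': [31.77, 58.63, -67.27, 124.54, 110.1, 52.44, -5.74], 'tcp_pos': [614.73, 18.03, 134.94], 'eef_rot': [179.95, 30.01, -172.39], 'force': [0.24, 0.28, -3.7], 'torque': [-0.15, 1.01, -0.02], 'gripper_force': 69.73, 'finger_gap': 11.06}
tcp in rack [ 5.7  0.  42.3] tilt err [-0.1  -0.01 -0.09] F rack [-1.6  0.2 -3.3]
```

View pics/c5.png

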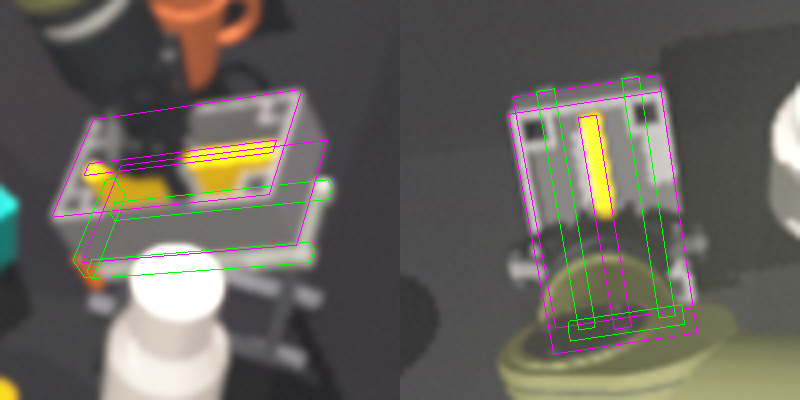

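Tray and rack overlays agree with the picture. Lower to about 3 mm above the rails.

Emit:
apply_moves([
  [1,0,0,6,0,0,0],
  [1,0,0,12,0,0,0],
  [1,0,0,17,0,0,0],
  [1,0,0,20,0,0,0],
  [1,0,0,21.5,0,0,0],
  [1,0,0,21.5,0,0,0],
])

```text
t: 15.05
tcp_pos: [625.3, 19.2, 116.0]
eef_rot: [180.0, 30.0, -172.4]
force: [-0.6, -0.4, -4.5]
finger_gap: 10.7
gripper_force: 69.8
```

```bash
python3 -c "
from nav import *
rk()"
```

```text
tcp in rack [ 5.5 -0.1 20.6] tilt err [-0.08  0.01 -0.09] F rack [-2.8 -0.3 -3.5]
```

Emit:
apply_moves([
  [1,2,0,0,0,0,0],
  [1,3.5,0,0,0,0,0],
  [1,4.5,0,0,0,0,0],
  [1,5.5,0,0,0,0,0],
  [1,5.5,0,0,0,0,0],
])

```text
t: 15.68
tcp_pos: [620.8, 18.6, 113.5]
eef_rot: [180.0, 30.0, -172.4]
force: [0.3, 0.5, -4.4]
finger_gap: 10.9
gripper_force: 69.9
```

```bash
python3 -c "
from nav import *
rk()"
```

```text
tcp in rack [ 0.3 -0.2 20.7] tilt err [-0.08 -0.02 -0.08] F rack [-1.9  0.5 -4. ]
```

Emit:
apply_moves([
  [1,0.7,0,0,0,0,0],
  [1,1.5,0,0,0,0,0],
  [1,1.5,0,0,0,0,0],
])

```text
t: 16.05
tcp_pos: [620.7, 18.5, 113.6]
eef_rot: [180.0, 30.2, -172.4]
force: [4.0, -1.1, 0.0]
finger_gap: 10.6
gripper_force: 70.1
```

```bash
python3 -c "
from nav import *
rk()"
```

```text
tcp in rack [ 0.2 -0.3 20.9] tilt err [-0.05 -0.16 -0.07] F rack [ 3.4 -1.6 -1.9]
```

Emit:
apply_moves([
  [1,0.7,0,0,0,0,0],
  [1,1.2,0,0,0,0,0],
  [1,1.2,0,0,0,0,0],
])

```text
t: 16.42
tcp_pos: [620.6, 18.5, 113.7]
eef_rot: [180.0, 30.3, -172.4]
force: [5.2, -0.9, 2.3]
finger_gap: 10.7
gripper_force: 70.2
```

```bash
python3 -c "
from nav import *
rk()"
```

```text
tcp in rack [ 0.2 -0.3 21. ] tilt err [-0.04 -0.28 -0.06] F rack [ 5.5 -1.5 -0.6]
```

Lip contact found at x ≈ 0.2, as predicted. Ease off and lower onto the rails.

Emit:
apply_moves([
  [1,-1.8,0,0,0,0,0],
  [1,-1.8,0,1,0,0,0],
  [1,-1.8,0,2,0,0,0],
  [1,-1.8,0,3,0,0,0],
  [1,-1.8,0,3,0,0,0],
])

```text
t: 17.05
tcp_pos: [622.2, 19.1, 110.9]
eef_rot: [179.9, 30.1, -172.4]
force: [5.2, 0.6, 3.5]
finger_gap: 10.7
gripper_force: 70.5
```

```bash
python3 -c "
from nav import *
rk()"
```

```text
tcp in rack [ 0.2  0.1 17.8] tilt err [-0.1  -0.1  -0.09] F rack [ 6.3 -0.1  0.4]
```

Emit:
apply_moves([
  [1,0,0,0.8,0,0,0],
  [1,0,0,1.5,0,0,0],
  [1,0,0,1.5,0,0,0],
])

```text
t: 17.42
tcp_pos: [622.8, 19.3, 109.7]
eef_rot: [179.9, 30.1, -172.4]
force: [4.5, 0.9, 3.4]
finger_gap: 10.9
gripper_force: 70.7
```

```bash
python3 -c "
from nav import *
rk()"
```

```text
tcp in rack [ 0.2  0.3 16.4] tilt err [-0.12 -0.1  -0.1 ] F rack [5.6 0.3 0.7]
```

Emit:
apply_moves([
  [1,0,0,0.7,0,0,0],
  [1,0,0,1.4,0,0,0],
  [1,0,0,1.4,0,0,0],
])

```text
t: 17.8
tcp_pos: [622.9, 19.3, 109.7]
eef_rot: [-180.0, 30.1, -172.3]
force: [-1.7, -3.7, 15.2]
finger_gap: 11.1
gripper_force: 72.7
```

```bash
python3 -c "
from nav import *
rk()"
```

```text
tcp in rack [ 0.2  0.3 16.3] tilt err [-0.09 -0.15 -0.16] F rack [ 5.7 -3.5 14.2]
```

Emit:
apply_moves([
  [1,0,0,0.7,0,0,0],
  [1,0,0,1.4,0,0,0],
  [1,0,0,1.4,0,0,0],
])

```text
t: 18.18
tcp_pos: [622.9, 19.3, 109.6]
eef_rot: [-179.9, 30.2, -172.2]
force: [-9.0, -5.8, 27.0]
finger_gap: 11.3
gripper_force: 74.9
```

```bash
python3 -c "
from nav import *
rk()"
```

```text
tcp in rack [ 0.2  0.3 16.3] tilt err [-0.06 -0.19 -0.23] F rack [ 5.2 -4.6 28.2]
```

Seated on the rails (hard stop, 28 N). Ease off and release, opening only half-way inside the tray.

Emit:
apply_moves([
  [1,0,0,-1.2,0,0,0],
  [1,0,0,-2.2,0,0,0],
  [1,0,0,-2.2,0,0,0],
  [0.5,0,0,-2.2,0,0,0],
  [0.1,0,0,-2.2,0,0,0],
  [0.1,0,0,-2.2,0,0,0],
  [0.1,0,0,-2.2,0,0,0],
  [0.1,0,0,-12,0,0,0],
  [0.1,0,0,-30,0,0,0],
  [0.1,0,0,-60,0,0,0],
])

```text
t: 19.42
tcp_pos: [592.8, 15.0, 159.4]
eef_rot: [180.0, 30.0, -172.4]
force: [-0.3, 0.4, 0.9]
finger_gap: 38.5
gripper_force: 0.0
```

Emit:
apply_moves([
  [0,0,0,-30,0,0,0],
  [0,15,0,-70,0,0,0],
  [0,40,0,-115,0,0,0],
  [0,75,0,-155,0,0,0],
  [0,100,0,-190,0,5,0],
  [0,110,0,-205,0,10,0],
])

```text
t: 20.18
tcp_pos: [395.7, -12.1, 281.4]
eef_rot: [-179.7, 20.2, -172.2]
force: [1.0, -0.9, -0.9]
finger_gap: 42.9
gripper_force: 0.0
```

```bash
cat > m6.py <<'E'
from fit import *
import nav
nav.st()
cs={n:cam(n) for n in('scene','top')}
for n in cs: cv2.imwrite(f'pics/{n}6.png',cs[n]['image'])
V,RR=nav.V,nav.RR
vs=[]
for n in cs:
    u=proj(cs[n],[V+RR@[0,0,25]])[0]
    for r in robot.trace(n,'base_tray'):
        m=r['pixels']; ys,xs=np.nonzero(m)
        if np.hypot(xs.mean()-u[0],ys.mean()-u[1])<25:
            vs.append((cs[n],m.astype(float))); print(n,m.sum(),render(cs[n],M['base_tray'],lambda p:p@RR.T+V).sum()); break
    for r in robot.pinpoint(n,'socket')+robot.pinpoint(n,'base_grip')+robot.pinpoint(n,'base_tray'):
        q=RR.T@(r['centre']-V)
        if np.linalg.norm(q)<120: print(n,round(r['score'],2),np.round(q,1))
x,f=fit(vs,'base_tray',[*V,7.5],30); print(np.round(x,1),round(f,3),'in rack',np.round(RR.T@(x[:3]-V),1))
A=[]
for n in cs:
    c=cs[n]; x0,y0=proj(c,[V])[0].astype(int); W=50;o=cv2.resize(c['image'][y0-W:y0+W,x0-W:x0+W],(400,400),interpolation=cv2.INTER_CUBIC); S=4
    for h in [box(-85,85,-50,50,50,50.01),box(-85,85,-50,50,0,.01),box(-75,75,-6,6,46,46.01)]:
        q=(proj(c,h@RR.T+V+RR@[.2,.3,-.7])-[x0-W,y0-W]+.5)*S-.5; cv2.polylines(o,[cv2.convexHull(np.round(q*16).astype(np.int32))],True,(255,0,255),1,shift=4)
    A.append(o)
cv2.imwrite('pics/c6.png',np.hstack(A))
E
python3 m6.py
```

```text
{'t': 20.18, 'joints': [51.52, 25.88, -79.78, 137.84, 66.29, 33.95, 18.99], 'tcp_pos': [395.72, -12.09, 281.42], 'eef_rot': [-179.67, 20.16, -172.21], 'force': [0.95, -0.86, -0.94], 'torque': [-0.15, 0.4, -0.04], 'gripper_force': 0.0, 'finger_gap': 42.88}
scene 2015 2207.235294117647
scene 0.85 [-72.3 -39.9  50.2]
scene 0.68 [ 0.5 -0.9 48.5]
scene 0.95 [-3.1 -5.1 -0.3]
top 2372 2348.294117647059
top 0.98 [-70.9 -39.2  53.2]
top 0.69 [-2.1 -3.  43.2]
top 0.67 [ 1.8  1.2 -1.4]
[632.1  19.4  96.3   7.4] 0.133 in rack [ 1.5 -0.9  0.2]
```

View pics/c6.png

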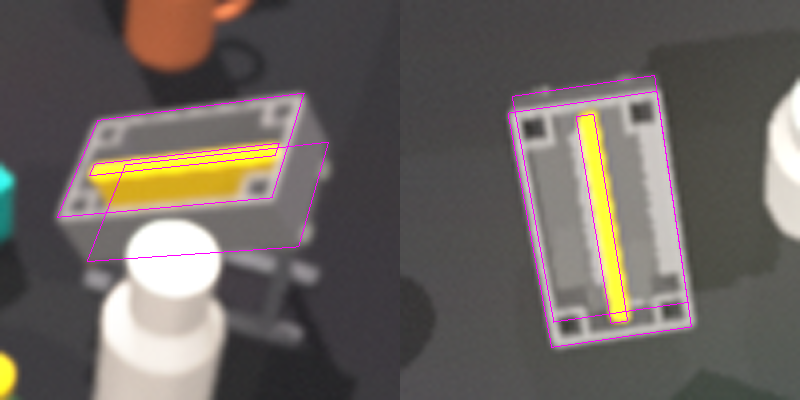

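The grey tray sits as intended; the robot-frame overlay matches rim, web and underside in both views. Now I refine the blue tray from its white grip (two views) and the blue body, using the unobstructed first pictures.

```bash
cat > m7.py <<'E'
from fit import *
import nav
cs={n:cam(n) for n in('scene','top')}
W=[];B=[]
for n in cs:
    im=cv2.imread(f'pics/{n}0.png').astype(int)
    near=cv2.dilate((render(cs[n],M['top_tray'],T_of(np.array([463.6,368,10,40.5])))>0).astype(np.uint8),np.ones((7,7)))>0
    core=cv2.dilate((render(cs[n],M['top_grip'],T_of(np.array([463.6,368,10,40.5])))>0).astype(np.uint8),np.ones((9,9)))>0
    w=core&(im.min(2)>135); b=near&((im[...,0]-im[...,2]>50))|w
    W.append((cs[n],w.astype(float))); B.append((cs[n],b.astype(float))); print(n,w.sum(),b.sum())
x,f=fit(W,'top_grip',[463.6,368,10,40.5]); print('grip both, z free',np.round(x,1),round(f,3))
x,f=fit(B[1:],'top_tray',[463.6,368,10,40.5],0,10); print('body top, z=10',np.round(x,1),round(f,3))
print('seg score check')
x=np.array([*x[:2],10,x[3]]); nav.go([x[0],x[1],140],nav.down(x[3]+180))
E
python3 m7.py
```

```text
scene 257 1187
top 222 2236
grip both, z free [464.7 369.4   9.9  40.8] 0.344
body top, z=10 [464.9 370.   15.5  40.7] 0.044
seg score check
 shift [-60.7, 369.3, 171.5] turn [-5.86, 19.68, -32.72] |d| 412 |w| 39 half [-30.3, 184.7, 85.8] [-2.9, 9.8, -16.4]
```

Blue tray: grip and body fits agree at (464.8, 369.7), yaw 40.7, underside 10 mm up. Go above it.

Emit:
apply_moves([
  [0,-5,30,10,-0.6,2,-3.3],
  [0,-11,72,25,-1.3,4.5,-7.4],
  [0,-19,118,45,-2,7,-11.7],
  [0,-27,165,67,-2.9,9.8,-16.4],
  [0,-36,212,92,-3.7,12.5,-21],
  [0,-45,260,115,-4.5,15,-25],
  [0,-52,305,140,-5.2,17.5,-29],
  [0,-58,345,160,-5.8,19.5,-32.5],
  [0,-60.7,369,171.5,-5.86,19.68,-32.72],
  [0,-60.7,369.3,171.5,-5.86,19.68,-32.72],
])

```text
t: 22.02
tcp_pos: [464.4, 371.3, 138.8]
eef_rot: [180.0, -0.1, -139.3]
force: [-0.3, -0.2, -0.2]
finger_gap: 42.3
gripper_force: 0.0
```

```bash
python3 -c "
from nav import *
st(); go([464.8,369.7,52],down(220.7))"
```

```text
{'t': 22.02, 'joints': [-10.12, 59.25, -66.75, 98.37, 59.88, 65.8, 35.34], 'tcp_pos': [464.39, 371.33, 138.84], 'eef_rot': [179.96, -0.07, -139.26], 'force': [-0.3, -0.2, -0.23], 'torque': [-0.07, 0.02, 0.03], 'gripper_force': 0.0, 'finger_gap': 42.33}
 shift [0.7, -1.6, 86.8] turn [0.04, -0.07, 0.04] |d| 87 |w| 0 half [0.3, -0.8, 43.4] [0.0, -0.0, 0.0]
```

Emit:
apply_moves([
  [0,0.7,-1.6,25,0,0,0],
  [0,0.7,-1.6,50,0,0,0],
  [0,0.7,-1.6,72,0,0,0],
  [0,0.7,-1.6,84,0,0,0],
  [0,0.7,-1.6,87,0,0,0],
  [1,0.7,-1.6,87,0,0,0],
  [1,0.7,-1.6,87,0,0,0],
  [1,0.7,-1.6,87,0,0,0],
  [1,0.7,-1.6,87,0,0,0],
  [1,0.7,-1.6,87,0,0,0],
], squeeze=80)

```text
t: 23.28
tcp_pos: [465.9, 368.8, 54.0]
eef_rot: [180.0, 0.1, -139.3]
force: [-0.9, 1.3, 5.7]
finger_gap: 10.7
gripper_force: 80.7
```

```bash
python3 -c "
from nav import *
st()"
```

```text
{'t': 23.28, 'joints': [-11.56, 65.51, -62.03, 100.81, 67.94, 60.14, 30.42], 'tcp_pos': [465.9, 368.83, 53.98], 'eef_rot': [179.99, 0.09, -139.32], 'force': [-0.86, 1.34, 5.65], 'torque': [0.17, 0.16, 0.04], 'gripper_force': 80.74, 'finger_gap': 10.69}
```

Emit:
apply_moves([
  [1,0,0,-5,0,0,0],
  [1,0,0,-20,0,0,0],
  [1,0,0,-45,0,0,0],
  [1,0,0,-75,0,0,0],
  [1,0,0,-110,0,0,0],
  [1,0,0,-150,0,0,0],
  [1,0,0,-190,0,0,0],
  [1,0,0,-225,0,0,0],
  [1,0,0,-240,0,0,0],
  [1,0,0,-240,0,0,0],
])

```text
t: 24.52
tcp_pos: [465.8, 368.0, 293.6]
eef_rot: [-179.9, 0.1, -139.3]
force: [-0.1, 0.8, -4.0]
finger_gap: 10.4
gripper_force: 79.6
```

```bash
cat >> nav.py <<'E'
V2=V+RR@[.2,.3,-.7]   # grey tray origin as seated (robot frame)
ZG=42.
E
python3 -c "
from nav import *
st(); 
go(V2+RR@[0,0,50+80+42],RR@F2)
print(V2+RR@[0,0,50+80+42])"
```

```text
{'t': 24.52, 'joints': [-7.51, 48.9, -73.54, 89.27, 47.69, 78.19, 44.67], 'tcp_pos': [465.82, 367.99, 293.64], 'eef_rot': [-179.92, 0.06, -139.34], 'force': [-0.05, 0.8, -3.96], 'torque': [0.03, 0.01, 0.05], 'gripper_force': 79.65, 'finger_gap': 10.4}
 shift [173.0, -324.3, 50.1] turn [8.62, -29.07, 32.4] |d| 371 |w| 44 half [86.5, -162.2, 25.0] [4.3, -14.5, 16.2]
[546.01531305   9.24047289 243.85015167]
```

Emit:
apply_moves([
  [1,10,-18,0,0.4,-1.4,1.5],
  [1,25,-50,0,1.2,-4,4.5],
  [1,45,-88,2,2.2,-7.5,8.2],
  [1,66,-127,6,3.3,-11,12.2],
  [1,88,-166,12,4.4,-14.8,16.5],
  [1,110,-205,20,5.5,-18.5,20.5],
  [1,132,-244,29,6.6,-22.2,24.6],
  [1,152,-282,39,7.6,-25.6,28.5],
  [1,167,-310,47,8.4,-28.2,31.4],
  [1,173,-324.3,50.1,8.62,-29.07,32.4],
])

```text
t: 25.78
tcp_pos: [543.2, 6.0, 240.1]
eef_rot: [-179.9, 29.6, -172.6]
force: [0.1, -0.6, -3.2]
finger_gap: 10.7
gripper_force: 79.6
```

Emit:
apply_moves([
  [1,0,0,0,0,0,0],
  [1,0,0,0,0,0,0],
])

```text
t: 26.02
tcp_pos: [545.4, 10.3, 242.9]
eef_rot: [179.9, 29.9, -172.4]
force: [-0.2, 0.8, -3.6]
finger_gap: 10.6
gripper_force: 79.6
```

```bash
python3 -c "
from nav import *
st(); rk()
go(V2+RR@[0,0,50+30+44],RR@F2)"
```

```text
{'t': 26.02, 'joints': [35.38, 38.33, -65.49, 129.97, 96.53, 37.71, -2.98], 'tcp_pos': [545.37, 10.3, 242.94], 'eef_rot': [179.92, 29.86, -172.44], 'force': [-0.17, 0.81, -3.59], 'torque': [-0.08, 0.85, 0.02], 'gripper_force': 79.6, 'finger_gap': 10.56}
tcp in rack [ -0.7   1.4 170.8] tilt err [-0.11  0.14 -0.05] F rack [-1.8  0.8 -3.1]
 shift [-1.0, -1.2, 47.5] turn [0.11, -0.14, 0.05] |d| 47 |w| 0 half [-0.5, -0.6, 23.7] [0.1, -0.1, 0.0]
```

Emit:
apply_moves([
  [1,0,0,12,0,0,0],
  [1,-0.5,-0.6,28,0,0,0],
  [1,-1,-1.2,42,0.1,-0.14,0],
  [1,-1,-1.2,47.5,0.1,-0.14,0],
  [1,-1,-1.2,47.5,0.1,-0.14,0],
])

```text
t: 26.65
tcp_pos: [570.4, 12.0, 202.3]
eef_rot: [-179.9, 30.0, -172.5]
force: [-0.8, 0.4, -2.8]
finger_gap: 10.8
gripper_force: 79.4
```

```bash
cat > m8.py <<'E'
from fit import *
import nav,sys
nav.st(); nav.rk()
s=robot.read_state(); RT=rot(s['eef_rot'])@nav.F2; org=s['tcp_pos']-RT@[0,0,44.]
print('blue in grey',np.round(nav.RR.T@(org-nav.V2),1))
A=[]
for n in('scene','top'):
    c=cam(n)
    for t in('lug','top_tray','top_grip','socket'):
        for r in robot.pinpoint(n,t):
            q=RT.T@(r['centre']-org); g=nav.RR.T@(r['centre']-nav.V2)
            if np.linalg.norm(q)<140: print(n,t,round(r['score'],2),'blue',np.round(q,1),'grey',np.round(g,1))
    x,y=proj(c,[org])[0].astype(int); W=50;o=cv2.resize(c['image'][y-W:y+W,x-W:x+W],(400,400),interpolation=cv2.INTER_CUBIC); S=4
    def dr(P,col):
        q=(proj(c,P)-[x-W,y-W]+.5)*S-.5; cv2.polylines(o,[cv2.convexHull(np.round(q*16).astype(np.int32))],True,col,1,shift=4)
    for h in [box(-85,85,-50,50,50,50.01),box(-85,85,-50,50,0,.01),box(-50,50,-6,6,72,72.01)]: dr(h@RT.T+org,(255,0,255))
    for h in [box(-85,85,-50,50,50,50.01),box(-85,85,-50,50,0,.01)]: dr(h@nav.RR.T+nav.V2,(0,255,0))
    A.append(o)
cv2.imwrite('pics/c8.png',np.hstack(A))
E
python3 m8.py
```

```text
{'t': 26.65, 'joints': [32.54, 44.99, -63.64, 128.98, 104.09, 41.99, -7.69], 'tcp_pos': [570.35, 11.96, 202.26], 'eef_rot': [-179.94, 30.04, -172.47], 'force': [-0.79, 0.41, -2.83], 'torque': [-0.13, 0.9, -0.04], 'gripper_force': 79.4, 'finger_gap': 10.83}
tcp in rack [  0.6  -0.2 123. ] tilt err [ 0.05 -0.04 -0.03] F rack [-2.   0.5 -2.1]
blue in grey [ 0.4 -0.5 79.7]
scene lug 0.94 blue [ 67.9  39.9 -10.5] grey [68.3 39.5 69.2]
scene top_tray 0.75 blue [-2.2 -3.7  4.4] grey [-1.8 -4.2 84.2]
scene top_grip 0.88 blue [ 4.1  2.5 70.5] grey [  4.5   2.  150.2]
scene socket 0.85 blue [-70.  -39.  -29.6] grey [-69.5 -39.6  50.1]
top lug 0.87 blue [71.2 30.6 -9.8] grey [71.7 30.2 69.9]
top top_tray 0.88 blue [ 0.7 -0.2  1.7] grey [ 1.2 -0.7 81.4]
top top_grip 0.74 blue [ 2.6 -0.6 73.7] grey [  3.   -1.1 153.5]
```

View pics/c8.png

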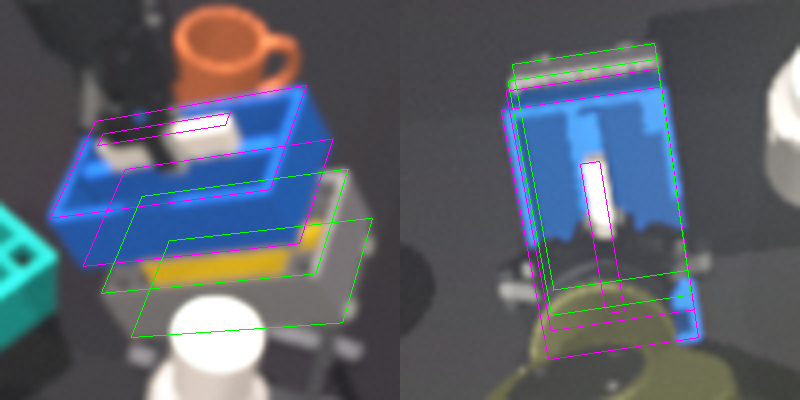

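The overlays fit both trays within a pixel; the white shift on the grip is its lit side face. Correct 0.5 mm and descend until the lug tips are just above the sockets, then slowly in.

Emit:
apply_moves([
  [1,-0.6,0.5,6,0,0,0],
  [1,-0.6,0.5,12,0,0,0],
  [1,-0.6,0.5,16,0,0,0],
  [1,-0.6,0.5,18,0,0,0],
  [1,-0.6,0.5,18,0,0,0],
  [1,-0.6,0.5,19.5,0,0,0],
  [1,-0.6,0.5,21,0,0,0],
  [1,-0.6,0.5,22.5,0,0,0],
  [1,-0.6,0.5,23,0,0,0],
])

```text
t: 28.28
tcp_pos: [582.3, 13.3, 183.0]
eef_rot: [-179.9, 30.1, -172.5]
force: [-0.0, -0.2, -2.0]
finger_gap: 10.8
gripper_force: 79.6
```

```bash
python3 -c "
from nav import *
rk()"
```

```text
tcp in rack [  1.4  -0.4 100.3] tilt err [ 0.1  -0.07 -0.  ] F rack [-1.  -0.2 -1.7]
```

Emit:
apply_moves([
  [1,0,0.5,1,0,0,0],
  [1,0,0.5,2,0,0,0],
  [1,0,0.5,3,0,0,0],
  [1,0,0.5,4,0,0,0],
  [1,0,0.5,4,0,0,0],
])

```text
t: 28.9
tcp_pos: [584.2, 14.1, 179.5]
eef_rot: [-179.9, 30.1, -172.5]
force: [0.7, -0.0, -3.8]
finger_gap: 10.5
gripper_force: 79.6
```

```bash
python3 -c "
from nav import *
rk()"
```

```text
tcp in rack [ 1.4  0.1 96.4] tilt err [ 0.1  -0.07 -0.  ] F rack [-1.3 -0.1 -3.7]
```

No resistance, so the lugs are in the sockets. Last 3–4 mm.

Emit:
apply_moves([
  [1,0,0,0.8,0,0,0],
  [1,0,0,1.6,0,0,0],
  [1,0,0,2.4,0,0,0],
  [1,0,0,3.2,0,0,0],
  [1,0,0,3.2,0,0,0],
])

```text
t: 29.52
tcp_pos: [585.8, 14.3, 176.9]
eef_rot: [-179.9, 30.1, -172.5]
force: [0.2, -0.5, -2.7]
finger_gap: 10.1
gripper_force: 79.8
```

```bash
python3 -c "
from nav import *
rk()"
```

```text
tcp in rack [ 1.4  0.1 93.2] tilt err [ 0.11 -0.08 -0.01] F rack [-1.2 -0.5 -2.4]
```

Emit:
apply_moves([
  [1,0,0,0.7,0,0,0],
  [1,0,0,1.4,0,0,0],
  [1,0,0,1.4,0,0,0],
])

```text
t: 29.9
tcp_pos: [585.8, 14.3, 176.8]
eef_rot: [-179.8, 30.1, -172.4]
force: [-9.5, -4.2, 11.7]
finger_gap: 10.7
gripper_force: 82.2
```

```bash
python3 -c "
from nav import *
rk()"
```

```text
tcp in rack [ 1.4  0.1 93.2] tilt err [ 0.16 -0.14 -0.08] F rack [-2.8 -3.  15.1]
```

Hard stop at 93.2 mm against the expected 93.3, so it's fully home. Ease off, release and retreat.

Emit:
apply_moves([
  [1,0,0,-0.7,0,0,0],
  [1,0,0,-1.3,0,0,0],
  [1,0,0,-1.3,0,0,0],
  [0.5,0,0,-1.3,0,0,0],
  [0.1,0,0,-1.3,0,0,0],
  [0.1,0,0,-1.3,0,0,0],
  [0.1,0,0,-1.3,0,0,0],
  [0.1,0,0,-12,0,0,0],
  [0.1,0,0,-30,0,0,0],
  [0.1,0,0,-60,0,0,0],
])

```text
t: 31.15
tcp_pos: [556.0, 10.7, 228.0]
eef_rot: [-179.9, 30.0, -172.5]
force: [-0.3, -0.3, 0.5]
finger_gap: 38.3
gripper_force: 0.0
```

Emit:
apply_moves([
  [0,0,0,-30,0,0,0],
  [0,15,0,-60,0,0,0],
  [0,45,0,-85,0,4,0],
  [0,80,0,-105,0,10,0],
  [0,110,0,-120,0,15,0],
  [0,130,0,-130,0,18,0],
  [0,130,0,-130,0,18,0],
])

```text
t: 32.02
tcp_pos: [380.0, -12.5, 275.3]
eef_rot: [-179.8, 12.1, -172.5]
force: [0.0, 0.0, 0.1]
finger_gap: 42.8
gripper_force: 0.0
```

```bash
cat > m9.py <<'E'
from fit import *
import nav
nav.st(); V2,RR=nav.V2,nav.RR
A=[]
for n in('scene','top'):
    c=cam(n)
    x,y=proj(c,[V2+RR@[0,0,50]])[0].astype(int); W=50;o=cv2.resize(c['image'][y-W:y+W,x-W:x+W],(400,400),interpolation=cv2.INTER_CUBIC); S=4
    for h in [box(-85,85,-50,50,50,50.01),box(-85,85,-50,50,0,.01),box(-85,85,-50,50,100,100.01),box(-50,50,-6,6,122,122.01)]:
        q=(proj(c,h@RR.T+V2)-[x-W,y-W]+.5)*S-.5; cv2.polylines(o,[cv2.convexHull(np.round(q*16).astype(np.int32))],True,(255,0,255),1,shift=4)
    A.append(o)
    for t in('soap','mug','flask','tin'):
        for r in robot.pinpoint(n,t)[:1]: print(n,t,round(r['score'],2),np.round(r['centre']))
cv2.imwrite('pics/c9.png',np.hstack(A))
E
python3 m9.py
```

```text
{'t': 32.02, 'joints': [47.65, 25.58, -74.61, 133.47, 50.11, 37.59, 34.41], 'tcp_pos': [380.02, -12.53, 275.25], 'eef_rot': [-179.84, 12.12, -172.5], 'force': [0.05, 0.01, 0.07], 'torque': [-0.04, 0.2, 0.02], 'gripper_force': 0.0, 'finger_gap': 42.76}
scene soap 0.76 [ 584. -235.    4.]
scene mug 0.57 [509. 256.   1.]
scene flask 0.82 [ 654. -138.   -1.]
scene tin 0.65 [ 511. -420.    2.]
top soap 0.6 [ 580. -236.    3.]
top mug 0.86 [506. 255.  -5.]
top flask 0.83 [ 659. -134.   -2.]
top tin 0.66 [ 513. -418.   -0.]
```

View pics/c9.png

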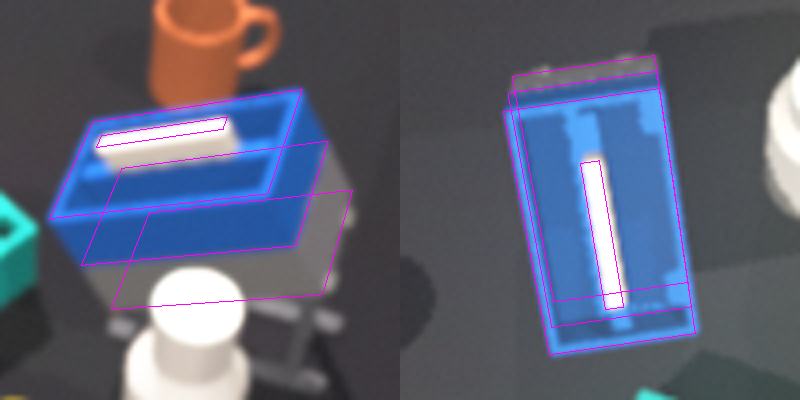

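The blue tray sits fully home on the grey one, with the outline at the 50 mm offset coinciding with it in both views. The bottle, tin, mug and flask are unmoved, and the robot is clear.

```bash
python3 -c "
from cell import robot
print(robot.close_job())"
```

```text
the job is handed in; nothing more can be done
None
```

The grey tray is on the stand against the orange lip and the blue tray is stacked fully home on it; the bottle, tin, mug and flask are where they were, and the job was handed in at about 32 s of the 69 s allowed.

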